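# Nip a grinder burr in a bench gauge with its ratchet knob

### The job

Push the gauge's sliding carriage, with the grinder burr lying on it, fully home under the spindle. Then turn the ratchet knob on top clockwise (seen from above) until the spindle has the burr nipped and the knob slips and clicks; stop at the first click (a second does no harm, a third spoils the setting) and let go, leaving the burr nipped and the small things beside the gauge undisturbed.

Things in the scene. Friction and masses are not known exactly. Their poses are not given: they have to be found in the camera images.
- gauge: Grey bench gauge: base 232 x 104 mm, a column at its +x end, an arm (top 90 mm above the bench) over the carriage. Origin: on the vertical spindle axis at bench level; x points from the push tab to the column (the way the carriage is pushed home), z up. Its spindle has a 22 mm foot, comes straight down 20 mm a turn of the screw, starts 2 to 10 mm above the burr's top and holds its nip when let go.
- carriage (a joint): Position of the aluminium carriage on its slide, m: 0 = fully home against the stop with the burr under the spindle, 0.050 = pulled out (as at the start). Sliding it takes about 3 N; it stays where it is left. Nipped, the burr is pressed on to it with 15 to 35 N.
- push_tab (a point): Centre of the outer (-x) face of the carriage's upright tab, to push against, 64 mm above the bench. The tab is 40 mm wide (gauge y), 10 mm thick and reaches from 25 to 77 mm above the bench, its rubber cap 2 mm proud. With the carriage home this point lies 75 mm from the spindle axis.
- burr: The steel conical grinder burr, 50 mm in diameter, 20 mm high, 0.11 kg, loose in a low ring nest on the carriage; origin at the centre of its underside, z up. Only the ring (5 mm high) holds it until it is nipped.
- knob_centre (a point): Centre of the round black ribbed ratchet knob on the arm, on the spindle axis: 35 mm in diameter, 30 mm tall, 104 to 134 mm above the bench; its height stays as it turns. Clockwise from above lowers the spindle: about 0.19 N m while turning, less (0 to 0.15) when held still. A 25 mm steel collar below it turns with the screw and stops when the burr is nipped; then the knob slips.
- wear_pin (a point): Brass wear pin in the knob's top; the point is the knob's centre before any slip, 0.1 mm higher with each click (too little to measure or see: feel the clicks). From first touch the torque climbs within 0.4 rad to 0.26 N m; then a click each 0.52 rad: past its hump the knob pulls forward, torque about -0.1 N m even held still, into the next notch, where it rests if let go.
- spanner: Small steel spanner, 126 mm long, 5 mm thick, lying on the bench beside the gauge; origin at the centre of its underside. To be left alone.
- screw_cap: Small ribbed screw cap, 24 mm in diameter, 14 mm high, on the bench on the other side of the gauge; origin at the centre of its underside. To be left alone.
Things that resemble listed ones, but are neither listed nor needed, are in the scene too. What is shaped like the burr but brown is not meant.

How it is judged:
By the outcome, as a careful person would: the job done as asked, in the order asked, and still so for the second after the job is handed in, with the robot touching nothing.
It also fails if it takes over 72 s, if anything falls off the work surface, if the arm or the gripper's body presses on something with over 40 N, if the wrist force passes 120 N, or if a joint passes its speed limit or range.

### The arm

A 6-joint arm with a two-finger parallel gripper is mounted at the origin on a cart in front of the work surface, level with it; the furniture and walls round the work are solid. World frame = base frame: x ahead of the robot, y to its left, z up, the work surface at z = 0. Lengths are in mm, angles in rad, forces in N, time in s.
With the tool pointing down it reaches from about 275 to 750 mm from the base axis. Payload 10.2 kg.
Tool frame: the origin (TCP) lies midway between the tips of the shut fingers; the grasp point (between the pads) lies grip_depth behind it (grip_depth is the distance from the TCP to the grasp point, in mm); z points along the fingers, y is the line along which they close (so a half turn about z gives the same grasp; the last joint's range is limited). The gripper opens to 85 mm and grips with 20 to 120 N. Pads are 22 mm wide; open, the fingers measure 114 mm over their backs; the gripper's body (76 mm by 85 mm) begins 54 mm behind the grasp point. The pads swing forward as they close: fully open they stand 13 mm farther back than shut.
Start: joints at [1.064, 0.313, 1.498, -0, 1.331, -0.223], TCP at [147.016, 504.002, 231.294] pointing down, gripper open.
Joint ranges: [-2.94, 2.94], [-0.97, 2.17], [0.19, 2.56], [-1.23, 4.37], [0.02, 3.11], [-2.88, 2.88]. Speed limits (rad/s): [2.39, 2.39, 3.01, 3.14, 3.14, 3.14].

### API

Orientations are given as a unit quaternion [w, x, y, z].
In Python, from rig import * gives the robot as it stands.
- The arm moves only by the tool servo_tool, never from a script. Its argument "commands" is a list of rows, each a list of 3 entries, a list of its own where there are three numbers: the gripper command: -1 is fully open, 1 is shut, values between are in proportion, then the shift along the tool's x, y, z in m, then the turn, a rotation vector about the tool's x, y, z in units of 6 degrees (1.0 is 6 degrees). In form: [[grip, [dx, dy, dz], [ax, ay, az]], ...]. A call has 1 to 10 rows; each row shifts and turns the commanded pose from where the row before left it, along the tool's axes as they then stand; what a row does not reach is not made up. A row lasts 1/12 s, in which the tool goes at most 41.7 mm and 7.16 degrees, less where a joint would pass 70% of its speed; a pose out of reach is approached as far as the arm can. A call is refused whole if a number of a shift passes 0.0417 or a number of a turn 1, either way. A call with a gripper value outside its range is refused whole. The fingers move at their own pace and stop on an object; "squeeze" is the grip in N (left out, the last holds). Time passes only in rows, so rows that do not move let the fingers close. It gives the time, the measured TCP pose, the force, the opening and the grip force at its end, in the units of the state.
- sense(): the state, without advancing time (a new reading comes with each control period).
- capture(name): name is "scene" or "side" or "wrist"; returns a dict with "pixels" (480x640x3 uint8, red, green, blue), "z_map" (480x640 float32, mm along the optical axis (not along the pixel's ray), 0 where there is no reading), "fx", "fy", "cx", "cy" (pixels), "distortion" ([k1, k2, p1, p2, k3] as OpenCV has them; the pictures are not rectified), "rvec" (rotation vector, rad) and "tvec" (3), from world to camera coordinates, as OpenCV has them; the wrist camera has in their place "T_tool_cam" (4x4, takes a point from camera to tool coordinates, whose origin is the TCP and whose axes are the flange's). Camera axes: x right, y down, z forward; pixel columns grow to the right and rows downward; lengths in mm; the calibration is good to about 2 mm. A picture is of the moment at which its call begins: read the wrist's pose just before it.
- finish_job(): hands the job in; it is judged then, once.
The state is a dict: "time_s": time; "joints": joint angles; "dq": joint speeds; "tau": joint torques, N m; "eef_pos": TCP position; "ee_rot": TCP orientation; "force": force on the tool from outside, world axes, zero at the start; "wrist_torque": the same for the moment, N m; "grip_width": opening from 0.0 (shut) to 1.0 (fully open); "grip_force": force on a finger pad.
Only numpy, scipy, OpenCV 4.12 (cv2) and the standard library are available. Lean on these libraries where they do the work, as an engineer would, in place of code of your own. Each camera call takes 0.05 s, during which the arm holds its last target. There are 200 camera calls.

## Working session

There is one attempt and no reset: what is moved stays moved. The work goes in short steps, Python scripts to look and compute and a tool call to move; the robot and the scene stay as the last step left them, time stands still between calls to the robot, and variables do not carry over. Pictures are saved under pics/ and viewed, at most 10 in all, crops included, and the job is handed in when it is done.

Besides the shell and the picture viewer there is one more tool, called after "Call:" by a JSON object that holds its "op" and its "data". servo_tool: Moves the arm, as the interface text tells. Its arguments: {"type":"object","properties":{"commands":{"type":"array"},"squeeze":{"type":"number"}},"required":["commands"]}

```bash
ls; mkdir -p pics
cat > h.py <<'E'
from rig import *
import numpy as np, cv2
from scipy.spatial.transform import Rotation as R
def world(c,T=None):
    z=c["z_map"];v,u=np.mgrid[0:480,0:640]
    K=np.array([[c["fx"],0,c["cx"]],[0,c["fy"],c["cy"]],[0,0,1.]])
    p=cv2.undistortPoints(np.stack([u,v],-1).reshape(-1,1,2).astype(np.float64),K,np.array(c["distortion"],float)).reshape(480,640,2)
    P=np.dstack([p*z[...,None],z])
    if T is None:
        Rm=cv2.Rodrigues(np.array(c["rvec"],float))[0]
        W=(P-np.array(c["tvec"]).ravel())@Rm
    else: W=P@T[:3,:3].T+T[:3,3]
    W[z==0]=np.nan
    return W
def tcp(s):
    q=s["ee_rot"];T=np.eye(4);T[:3,:3]=R.from_quat([q[1],q[2],q[3],q[0]]).as_matrix();T[:3,3]=s["eef_pos"];return T
E
python3 - <<'E'
from h import *
s=sense();print({k:np.round(v,3).tolist() for k,v in s.items()})
for n in ["scene","side","wrist"]:
    T=tcp(sense());c=capture(n)
    W=world(c,None if n!="wrist" else T@np.array(c["T_tool_cam"]))
    np.savez(n+".npz",W=W,px=c["pixels"]);cv2.imwrite(f"pics/{n}0.png",c["pixels"][...,::-1])
E
```

```text
pics
{'time_s': 0.0, 'joints': [1.064, 0.313, 1.498, 0.0, 1.331, -0.223], 'dq': [-0.002, 0.002, 0.002, 0.001, -0.002, 0.0], 'tau': [0.002, -41.226, -25.974, -0.0, 0.004, -0.0], 'eef_pos': [146.888, 503.761, 230.73], 'ee_rot': [-0.0, 0.141, 0.99, -0.001], 'force': [-0.479, 0.065, -0.321], 'wrist_torque': [0.01, 0.001, 0.033], 'grip_force': 0.0, 'grip_width': 0.999}
```

View pics/scene0.png

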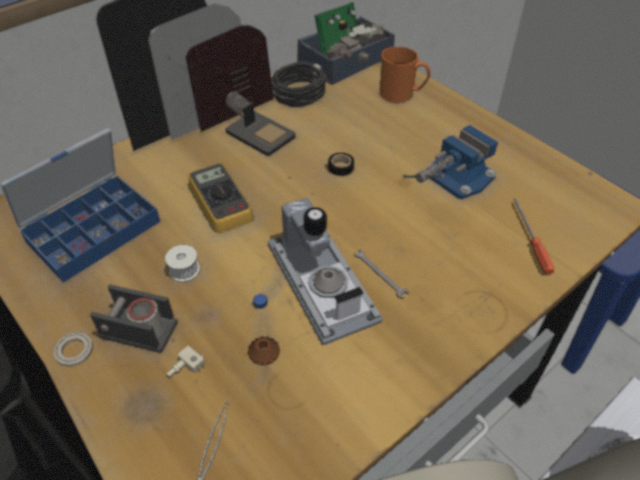

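View pics/side0.png

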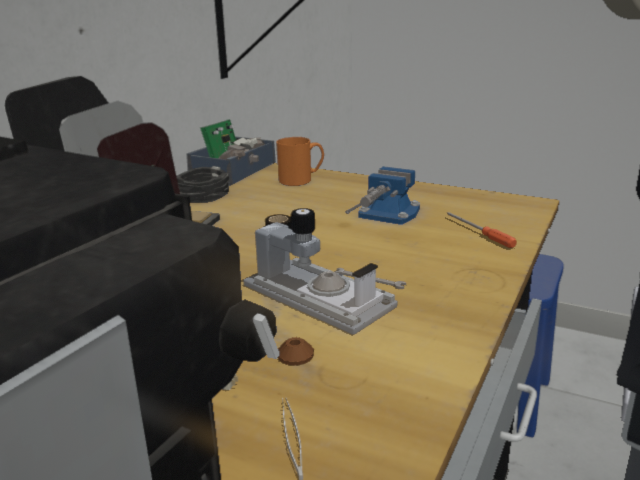

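The gauge is the only grey one: knob at scene (315,221), steel burr at (328,282) and tab cap at (348,297). The spanner is at (381,273) and the blue screw cap at (260,300). The brown burr-shaped thing at (264,350) is not the one meant. Next I'll measure.

Run:
```python
from h import *
d=np.load("scene.npz");W=d["W"];px=d["px"]
for n,(u,v) in dict(knob=(316,214),tab=(348,295),burr=(328,276),cap=(260,299),sp1=(362,257),sp2=(402,293),spm=(381,273),c1=(270,238),c2=(325,338),c3=(380,320),mid=(300,330),brown=(264,345)).items():
    print(n,np.round(np.nanmedian(W[v-1:v+2,u-1:u+2].reshape(-1,3),0),1))
# region fits
x,y,z=W[...,0],W[...,1],W[...,2]
vv,uu=np.mgrid[0:480,0:640]
roi=(uu>260)&(uu<390)&(vv>190)&(vv<345)
m=roi&(z>129)&(z<140); print("knobtop",m.sum(),np.nanmean(W[m],0).round(1),np.nanmin(W[m],0),np.nanmax(W[m],0))
m=roi&(z>72)&(z<81)&(uu>330)&(vv>280); print("tabtop",m.sum(),np.nanmean(W[m],0).round(1)); r=cv2.minAreaRect(W[m][:,:2].astype(np.float32));print(r)
m=roi&(z>6)&(z<200);r=cv2.minAreaRect(W[m][:,:2].astype(np.float32));print("all",r,cv2.boxPoints(r))
cv2.imwrite("pics/crop1.png",cv2.resize(px[190:350,240:420,::-1],None,fx=4,fy=3.7,interpolation=cv2.INTER_CUBIC)[:600])
```

```text
knob [612.8  79.4 136. ]
tab [498.8 113.   76.7]
burr [573.1  88.   31.6]
cap [617.8 192.1  13.6]
sp1 [584.9   1.6   4.7]
sp2 [485.5   3.3   3.4]
spm [5.378e+02 4.000e-01 4.100e+00]
c1 [726.7  92.4  -1.4]
c2 [494.  160.8  14.1]
c3 [466.9  71.2   9.8]
mid [ 5.380e+02  1.747e+02 -1.000e-01]
brown [548.  236.3   6.7]
knobtop 328 [613.7  80.5 133.6] [596.59532944  61.79943153 129.06824161] [632.5703723   96.88457423 139.48335007]
tabtop 245 [499.  111.5  76.4]
((499.21337890625, 110.9213638305664), (43.58340072631836, 16.387081146240234), 75.11541748046875)
all ((580.0606079101562, 87.54103088378906), (211.44107055664062, 242.5821533203125), 53.99303436279297) [[419.79138   73.32391 ]
 [616.0271   -69.286156]
 [740.32983  101.75815 ]
 [544.0941   244.36823 ]]
```

View pics/crop1.png

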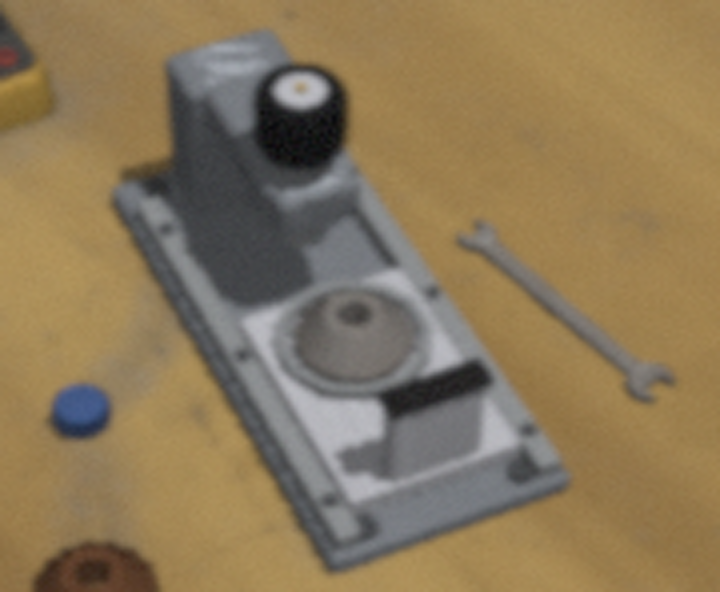

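Knob and tab are about 119 mm apart in plan, against 120 expected, and the tab's rubber top reads 76.5 against 77, so the fit holds. The gauge's x axis is at about -15.5° and its spindle axis at about (614.3, 79.6). The tool's -x already points along it, so I'll go in front of the tab with the fingers shut.

Call:
{"op": "servo_tool", "data": {"commands": [[1,[-0.028,-0.0194,0],[0,0,0]],[1,[-0.028,-0.0194,0],[0,0,0]],[1,[-0.028,-0.0194,0],[0,0,0]],[1,[-0.028,-0.0194,0],[0,0,0]],[1,[-0.028,-0.0194,0],[0,0,0]],[1,[-0.028,-0.0194,0],[0,0,0]],[1,[-0.028,-0.0194,0],[0,0,0]],[1,[-0.028,-0.0194,0],[0,0,0]],[1,[-0.028,-0.0194,0],[0,0,0]],[1,[-0.028,-0.0194,0],[0,0,0]]], "squeeze": 30}}

```text
time_s: 0.98
eef_pos: [362.2, 237.9, 231.3]
ee_rot: [-0.0, 0.141, 0.99, 0.0]
force: [1.0, 0.2, 0.3]
grip_width: 0.004
grip_force: 0.0
```

```bash
cat >> h.py <<'E'
A=np.array([614.3,79.6]);G=np.deg2rad(-15.5)
gx=np.array([np.cos(G),np.sin(G)]);gy=np.array([-gx[1],gx[0]])
def st():
    s=sense();T=tcp(s);d=T[:2,3]-A
    print("t",round(s["time_s"],2),"pos",np.round(s["eef_pos"],1),"gauge",np.round([d@gx,d@gy],1),"yawx-gx deg",round(np.degrees(np.arctan2(T[1,0],T[0,0])-G)%360,2),"tilt",np.round(T[:2,2],3),"F",np.round(s["force"],2),"Fg",np.round([s["force"][:2]@gx,s["force"][:2]@gy],1),"M",np.round(s["wrist_torque"],3),"w",round(s["grip_width"],3),s["grip_force"],"q",np.round(s["joints"],2));return s,T
def go(x,y,z):
    "deltas in tool frame (m) to gauge-frame point"
    s,T=st();p=np.r_[A+x*gx+y*gy,z];print("tool delta mm",np.round(T[:3,:3].T@(p-T[:3,3]),1))
E
python3 -c "
from h import *
import rig
print([n for n in dir(rig) if not n.startswith('_')], getattr(rig,'grip_depth',None))
go(-165,0,200)"
```

```text
['PlanningError', 'capture', 'finish_job', 'grip_depth', 'sense'] 18.700000000000003
t 0.98 pos [362.2 237.9 231.3] gauge [-285.3   85.1] yawx-gx deg 179.24 tilt [-0.  0.] F [0.99 0.19 0.29] Fg [0.9 0.4] M [ 0.032 -0.053 -0.061] w 0.004 0.0 q [ 0.31  0.11  1.75  0.    1.28 -0.98]
tool delta mm [-121.4  -83.5   31.3]
```

Call:
{"op": "servo_tool", "data": {"commands": [[1,[-0.024,-0.0167,0.006],[0,0,0]],[1,[-0.024,-0.0167,0.006],[0,0,0]],[1,[-0.024,-0.0167,0.006],[0,0,0]],[1,[-0.024,-0.0167,0.006],[0,0,0]],[1,[-0.024,-0.0167,0.006],[0,0,0.12]],[1,[0,0,0.03],[0,0,0]],[1,[0,0,0.03],[0,0,0]],[1,[0,0,0.03],[0,0,0]],[1,[0,0,0.03],[0,0,0]],[1,[0,0,0.026],[0,0,0]]]}}

```text
time_s: 1.82
eef_pos: [452.7, 125.5, 53.4]
ee_rot: [-0.001, 0.148, 0.989, -0.0]
force: [-0.0, 0.5, -0.8]
grip_width: -0.002
grip_force: 0.0
```

```bash
python3 -c "
from h import *
go(-86,0,55)"
```

```text
t 1.82 pos [452.7 125.5  53.4] gauge [-168.     1.1] yawx-gx deg 178.51 tilt [-0.001 -0.   ] F [-0.01  0.48 -0.83] Fg [-0.1  0.5] M [-0.003  0.006  0.069] w -0.002 0.0 q [ 0.02  0.43  1.86  0.    0.85 -1.25]
tool delta mm [-82.    1.1  -1.7]
```

Call:
{"op": "servo_tool", "data": {"commands": [[1,[-0.008,0,0],[0,0,-0.25]],[1,[-0.008,0,0],[0,0,0]],[1,[-0.006,0,0],[0,0,0]],[1,[-0.005,0,0],[0,0,0]],[1,[-0.005,0,0],[0,0,0]],[1,[-0.005,0,0],[0,0,0]],[1,[-0.005,0,0],[0,0,0]],[1,[-0.005,0,0],[0,0,0]],[1,[-0.005,0,0],[0,0,0]],[1,[-0.005,0,0],[0,0,0]]]}}

```text
time_s: 2.65
eef_pos: [508.6, 110.1, 55.4]
ee_rot: [-0.0, 0.135, 0.991, 0.0]
force: [-2.5, 1.6, 2.0]
grip_width: -0.001
grip_force: 1.5
```

```bash
python3 -c "
from h import *
go(-86,0,55)"
```

```text
t 2.65 pos [508.6 110.1  55.4] gauge [-110.     1.2] yawx-gx deg 180.02 tilt [-0.  0.] F [-2.51  1.6   1.97] Fg [-2.8  0.9] M [0.16  0.403 0.049] w -0.001 1.4864878356456757 q [-0.01  0.51  1.71  0.    0.92 -1.31]
tool delta mm [-24.   -1.2   0.4]
```

Pushing, at about 3 N.

Call:
{"op": "servo_tool", "data": {"commands": [[1,[-0.005,0,0],[0,0,0]],[1,[-0.005,0,0],[0,0,0]],[1,[-0.004,0,0],[0,0,0]],[1,[-0.003,0,0],[0,0,0]],[1,[-0.002,0,0],[0,0,0]]]}}

```text
time_s: 3.07
eef_pos: [526.9, 105.0, 55.2]
ee_rot: [0.0, 0.135, 0.991, 0.0]
force: [-1.9, 1.0, 2.1]
grip_width: -0.002
grip_force: 1.3
```

```bash
python3 -c "
from h import *
go(-86,0,55)"
```

```text
t 3.07 pos [526.9 105.   55.2] gauge [-91.1   1.1] yawx-gx deg 180.01 tilt [0. 0.] F [-1.89  1.05  2.06] Fg [-2.1  0.5] M [0.276 0.295 0.053] w -0.002 1.3347747176885605 q [-0.02  0.54  1.66  0.    0.94 -1.32]
tool delta mm [-5.1 -1.1  0.2]
```

Call:
{"op": "servo_tool", "data": {"commands": [[1,[-0.0015,0,0],[0,0,0]],[1,[-0.0015,0,0],[0,0,0]],[1,[-0.001,0,0],[0,0,0]],[1,[-0.001,0,0],[0,0,0]]]}}

```text
time_s: 3.4
eef_pos: [531.3, 103.8, 55.2]
ee_rot: [-0.0, 0.135, 0.991, -0.0]
force: [-2.8, 1.6, 1.1]
grip_width: 0.003
grip_force: 1.3
```

Call:
{"op": "servo_tool", "data": {"commands": [[1,[-0.001,0,0],[0,0,0]],[1,[-0.001,0,0],[0,0,0]],[1,[-0.001,0,0],[0,0,0]]]}}

```text
time_s: 3.65
eef_pos: [531.9, 103.6, 55.1]
ee_rot: [-0.003, 0.135, 0.991, -0.0]
force: [-17.7, 4.7, 12.9]
grip_width: -0.004
grip_force: 9.4
```

The stop has been reached: 18 N, with the TCP 86 mm from the axis as expected. I'll back off and go above the knob.

Call:
{"op": "servo_tool", "data": {"commands": [[1,[0.003,0,0],[0,0,0]],[1,[0.015,0,0],[0,0,0]],[1,[0.02,0,0],[0,0,0]],[1,[0,0,-0.03],[0,0,-1]],[0,[0,0,-0.035],[0,0,-1]],[-1,[0,0,-0.035],[0,0,-1]],[-1,[0,0,-0.035],[0,0,-1]],[-1,[0,0,-0.035],[0,0,-1]],[-1,[0,0,-0.02],[0,0,-1]],[-1,[0,0,0],[0,0,-1]]]}}

```text
time_s: 4.48
eef_pos: [499.5, 112.9, 250.3]
ee_rot: [0.005, -0.232, 0.973, -0.001]
force: [0.4, -0.2, -0.9]
grip_width: 0.843
grip_force: 0.0
```

```bash
python3 -c "
from h import *
go(-60,0,240)
for n in ['scene','wrist']:
    T=tcp(sense());c=capture(n)
    W=world(c,None if n!='wrist' else T@np.array(c['T_tool_cam']))
    np.savez(n+'.npz',W=W,px=c['pixels']);cv2.imwrite(f'pics/{n}1.png',c['pixels'][...,::-1])
s=np.load('scene.npz')['px'][190:350,240:400,::-1];w=np.load('wrist.npz')['px'][...,::-1]
cv2.imwrite('pics/c1.png',np.hstack([cv2.resize(s,(400,400)),cv2.resize(w,(400,300)).__class__(0) if 0 else np.vstack([cv2.resize(w,(400,300)),np.zeros((100,400,3),np.uint8)])]))
"
```

```text
t 4.48 pos [499.5 112.9 250.3] gauge [-119.5    1.4] yawx-gx deg 222.31 tilt [ 0.01  -0.001] F [ 0.36 -0.19 -0.88] Fg [ 0.4 -0.1] M [-0.006 -0.034 -0.001] w 0.843 0.0 q [-0.01  0.27  1.51 -0.    1.36 -2.05]
tool delta mm [-42.9 -41.   10.9]
```

View pics/c1.png

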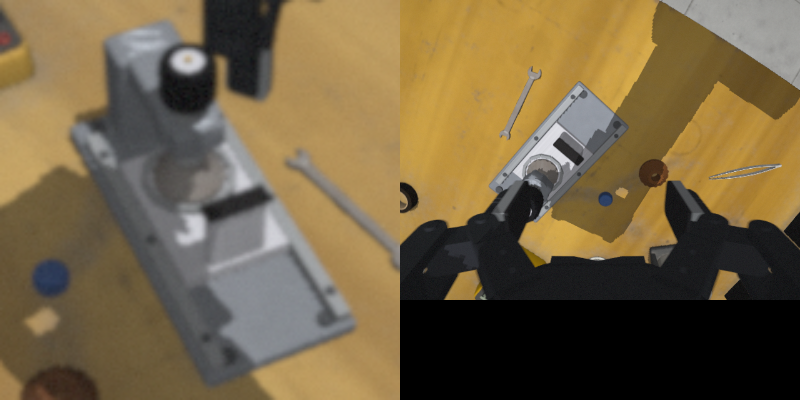

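Carriage home, burr seated in its nest. Now I'll refine the knob position from the wrist depth.

```bash
python3 -c "
from h import *
for n in ['scene','wrist']:
    W=np.load(n+'.npz')['W'];d=W[...,:2]-A
    m=(np.hypot(d[...,0],d[...,1])<28)&(W[...,2]>126)&(W[...,2]<140)
    p=W[m];r=cv2.minEnclosingCircle(p[:,:2].astype(np.float32));print(n,m.sum(),p.mean(0).round(1),np.median(p[:,2]),r)
    t=(abs(d@gx+80)<40)&(abs(d@gy)<40)&(W[...,2]>70)&(W[...,2]<85);q=d[t];print('tab',t.sum(),(q@gx).mean(),(q@gy).mean(),np.ptp(q@gx))
    b=(abs(d@gx+20)<25)&(abs(d@gy)<22)&(W[...,2]>25)&(W[...,2]<75);print('z burr',b.sum(),W[b].mean(0))
"
```

```text
scene 356 [612.8  81.6 132.8] 133.40997425018634 ((614.894287109375, 79.41535949707031), 18.633041381835938)
tab 230 -69.89328706305463 0.23653114829123256 16.103415709148095
z burr 595 [601.63069188  87.13140639  39.17439488]
wrist 595 [609.8  85.4 133.7] 134.80958336355775 ((614.4802856445312, 78.55824279785156), 17.173229217529297)
tab 893 -67.83289451949061 -4.567308379505416 14.370227917946181
z burr 2141 [593.76794657  84.10020261  33.49945229]
```

Call:
{"op": "servo_tool", "data": {"commands": [[-1,[-0.0219,-0.0205,0],[0,0,0]],[-1,[-0.0219,-0.0205,0],[0,0,0]],[-1,[-0.0219,-0.0205,0],[0,0,0]],[-1,[-0.0219,-0.0205,0],[0,0,0]],[-1,[0,0,0.02],[0,0,-1]],[-1,[0,0,0.02],[0,0,-1]],[-1,[0,0,0.02],[0,0,-1]],[-1,[0,0,0],[0,0,-1]],[-1,[0,0,0],[0,0,-1]],[-1,[0,0,0],[0,0,0]]]}}

```text
time_s: 5.42
eef_pos: [612.3, 78.7, 183.9]
ee_rot: [-0.001, -0.474, 0.881, 0.0]
force: [0.1, 0.4, 0.5]
grip_width: 0.996
grip_force: 0.0
```

```bash
sed -i 's/614.3,79.6/614.5,79.2/' h.py; python3 -c "
from h import *
go(0,0,106)
W=np.load('scene.npz')['W'];d=W[...,:2]-A
m=(d@gx>20)&(d@gx<90)&(abs(d@gy)<50);z=W[...,2][m];print('col',np.nanpercentile(z,[50,90,97,100]))
"
```

```text
t 5.42 pos [612.3  78.7 183.9] gauge [-1.9 -1.1] yawx-gx deg 252.03 tilt [-0.002 -0.   ] F [0.09 0.38 0.48] Fg [-0.   0.4] M [0.016 0.009 0.05 ] w 0.996 0.0 q [-0.06  0.55  1.26 -0.    1.32 -2.62]
tool delta mm [-1.7 -1.6 77.9]
col [40.10592348 90.27699211 91.33715367 92.6056178 ]
```

Call:
{"op": "servo_tool", "data": {"commands": [[-1,[-0.0017,-0.0016,0.02],[0,0,0]],[-1,[0,0,0.02],[0,0,0]],[-1,[0,0,0.016],[0,0,0]],[-1,[0,0,0.012],[0,0,0]],[-1,[0,0,0.01],[0,0,0]],[-1,[0,0,0],[0,0,0]]]}}

```text
time_s: 5.92
eef_pos: [614.1, 79.3, 105.2]
ee_rot: [-0.001, -0.472, 0.881, 0.001]
force: [-1.0, 0.0, 0.3]
grip_width: 1.004
grip_force: 0.0
```

```bash
python3 -c "
from h import *
go(0,0,106)
c=capture('side');cv2.imwrite('pics/s2.png',cv2.resize(c['pixels'][180:320,210:400,::-1],None,fx=4,fy=4))
"
```

```text
t 5.92 pos [614.1  79.3 105.2] gauge [-0.5  0. ] yawx-gx deg 251.88 tilt [-0.003  0.   ] F [-0.97  0.03  0.29] Fg [-0.9 -0.2] M [ 0.025 -0.025  0.013] w 1.004 0.0 q [-0.06  0.63  1.35 -0.    1.16 -2.62]
tool delta mm [-0.1 -0.4 -0.8]
```

View pics/s2.png

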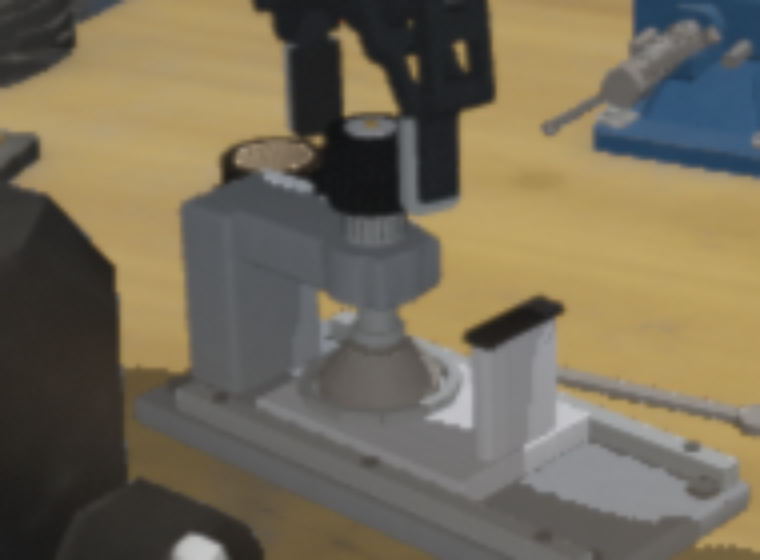

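The fingers straddle the knob, the foot sits a few mm above the burr, and the carriage is home. Closing now.

Call:
{"op": "servo_tool", "data": {"commands": [[0,[0,0,0],[0,0,0]],[0.1,[0,0,0],[0,0,0]],[0.3,[0,0,0],[0,0,0]],[1,[0,0,0],[0,0,0]],[1,[0,0,0],[0,0,0]],[1,[0,0,0],[0,0,0]],[1,[0,0,0],[0,0,0]],[1,[0,0,0],[0,0,0]]], "squeeze": 40}}

```text
time_s: 6.63
eef_pos: [616.7, 78.3, 108.6]
ee_rot: [0.002, -0.473, 0.881, -0.002]
force: [6.5, -4.6, 1.2]
grip_width: 0.393
grip_force: 41.4
```

```bash
python3 -c "
from h import *
go(0,0,106)"
```

```text
t 6.63 pos [616.7  78.3 108.6] gauge [ 2.4 -0.2] yawx-gx deg 251.98 tilt [ 0.006 -0.002] F [ 6.46 -4.63  1.23] Fg [ 7.5 -2.7] M [-0.573 -0.9    0.094] w 0.393 41.44196391105652 q [-0.06  0.63  1.34 -0.    1.16 -2.62]
tool delta mm [0.5 2.3 2.6]
```

Call:
{"op": "servo_tool", "data": {"commands": [[1,[-0.0004,-0.0012,0],[0,0,0]],[1,[-0.0004,-0.0012,0],[0,0,0]],[1,[0,0,0],[0,0,0]]]}}

```text
time_s: 6.88
eef_pos: [617.1, 78.3, 108.5]
ee_rot: [-0.0, -0.473, 0.881, -0.0]
force: [-5.1, -3.0, 8.5]
grip_width: 0.393
grip_force: 42.2
```

```bash
python3 -c "
from h import *
go(0,0,106)"
```

```text
t 6.88 pos [617.1  78.3 108.5] gauge [ 2.8 -0.2] yawx-gx deg 252.01 tilt [-0.001 -0.001] F [-5.13 -2.99  8.47] Fg [-4.1 -4.3] M [-0.455  0.917 -0.056] w 0.393 42.20266878604889 q [-0.06  0.64  1.34 -0.    1.17 -2.62]
tool delta mm [0.7 2.7 2.5]
```

Call:
{"op": "servo_tool", "data": {"commands": [[1,[0.001,0.0005,-0.0015],[0,0,0]],[1,[0,0,0],[0,0,0]]]}}

```text
time_s: 7.05
eef_pos: [616.8, 78.2, 108.7]
ee_rot: [0.001, -0.473, 0.881, -0.0]
force: [4.1, 0.3, -3.6]
grip_width: 0.397
grip_force: 42.0
```

```bash
python3 -c "
from h import *
go(0,0,106)"
```

```text
t 7.05 pos [616.8  78.2 108.7] gauge [ 2.5 -0.3] yawx-gx deg 252.0 tilt [0.002 0.   ] F [ 4.1   0.34 -3.57] Fg [3.9 1.4] M [ 0.016 -0.593 -0.021] w 0.397 42.01859951019287 q [-0.06  0.63  1.34  0.    1.17 -2.62]
tool delta mm [0.5 2.5 2.7]
```

Call:
{"op": "servo_tool", "data": {"commands": [[1,[0,0,0],[0,0,1]],[1,[0,0,0],[0,0,1]],[1,[0,0,0],[0,0,1]]]}}

```text
time_s: 7.3
eef_pos: [617.3, 77.7, 108.8]
ee_rot: [0.001, -0.327, 0.945, -0.001]
force: [8.4, -2.0, -4.8]
grip_width: 0.394
grip_force: 41.8
```

```bash
python3 -c "
from h import *
go(0,0,106)"
```

```text
t 7.3 pos [617.3  77.7 108.8] gauge [ 3.1 -0.7] yawx-gx deg 233.73 tilt [ 0.003 -0.001] F [ 8.44 -1.97 -4.84] Fg [8.7 0.4] M [-0.423 -1.155  0.216] w 0.394 41.808924078941345 q [-0.06  0.63  1.34 -0.    1.17 -2.3 ]
tool delta mm [1.3 2.9 2.8]
```

Call:
{"op": "servo_tool", "data": {"commands": [[1,[-0.0007,-0.001,0.0007],[0,0,1]],[1,[0,0,0],[0,0,1]],[1,[0,0,0],[0,0,1]]]}}

```text
time_s: 7.55
eef_pos: [618.0, 77.0, 108.7]
ee_rot: [0.001, -0.176, 0.984, -0.001]
force: [1.3, -6.1, 1.5]
grip_width: 0.397
grip_force: 42.4
```

```bash
python3 -c "
from h import *
go(0,0,106)"
```

```text
t 7.55 pos [618.   77.  108.7] gauge [ 3.9 -1.2] yawx-gx deg 215.73 tilt [ 0.001 -0.002] F [ 1.28 -6.06  1.47] Fg [ 2.9 -5.5] M [-0.811 -0.179  0.24 ] w 0.397 42.438045144081116 q [-0.06  0.64  1.34 -0.    1.17 -1.99]
tool delta mm [2.5 3.2 2.7]
```

Call:
{"op": "servo_tool", "data": {"commands": [[1,[0.0006,-0.0008,0],[0,0,1]],[1,[0,0,0],[0,0,1]]]}}

```text
time_s: 7.72
eef_pos: [618.0, 76.4, 108.7]
ee_rot: [0.001, -0.072, 0.997, -0.0]
force: [3.9, -3.4, 0.9]
grip_width: 0.399
grip_force: 42.3
```

```bash
python3 -c "
from h import *
go(0,0,106)"
```

```text
t 7.72 pos [618.   76.4 108.7] gauge [ 4.1 -1.7] yawx-gx deg 203.73 tilt [ 0.003 -0.001] F [ 3.9  -3.36  0.92] Fg [ 4.7 -2.2] M [-0.556 -0.565  0.216] w 0.399 42.302064299583435 q [-0.06  0.63  1.34 -0.    1.17 -1.78]
tool delta mm [3.1 3.3 2.7]
```

Call:
{"op": "servo_tool", "data": {"commands": [[1,[-0.0005,-0.0006,0],[0,0,1]],[1,[0,0,0],[0,0,1]],[1,[0,0,0],[0,0,1]]]}}

```text
time_s: 7.97
eef_pos: [618.2, 75.6, 108.7]
ee_rot: [0.001, 0.085, 0.996, -0.001]
force: [-0.2, -4.8, 3.8]
grip_width: 0.393
grip_force: 42.5
```

```bash
python3 -c "
from h import *
go(0,0,106)"
```

```text
t 7.97 pos [618.2  75.6 108.7] gauge [ 4.5 -2.5] yawx-gx deg 185.74 tilt [ 0.001 -0.002] F [-0.18 -4.82  3.81] Fg [ 1.1 -4.7] M [-0.756  0.013  0.289] w 0.393 42.49199330806732 q [-0.07  0.64  1.33 -0.    1.17 -1.47]
tool delta mm [4.2 2.9 2.6]
```

Call:
{"op": "servo_tool", "data": {"commands": [[1,[0,-0.0008,0],[0,0,1]]]}}

```text
time_s: 8.05
eef_pos: [618.0, 75.2, 108.7]
ee_rot: [0.001, 0.137, 0.991, -0.0]
force: [1.0, 0.1, 1.8]
grip_width: 0.398
grip_force: 42.4
```

```bash
python3 -c "
from h import *
go(0,0,106)"
```

```text
t 8.05 pos [618.   75.2 108.7] gauge [ 4.5 -3. ] yawx-gx deg 179.72 tilt [ 0.001 -0.001] F [1.01 0.14 1.75] Fg [0.9 0.4] M [-0.069 -0.162 -0.017] w 0.398 42.4337375164032 q [-0.07  0.64  1.34 -0.    1.17 -1.36]
tool delta mm [4.5 2.9 2.6]
```

Call:
{"op": "servo_tool", "data": {"commands": [[1,[0,0,0],[0,0,0]]]}}

```text
time_s: 8.13
eef_pos: [618.0, 75.2, 108.6]
ee_rot: [0.001, 0.137, 0.991, -0.0]
force: [0.4, -1.9, 2.1]
grip_width: 0.39
grip_force: 42.5
```

```bash
python3 -c "
from h import *
go(0,0,106)
c=capture('side');cv2.imwrite('pics/s3.png',cv2.resize(c['pixels'][180:320,210:400,::-1],None,fx=4,fy=4))"
```

```text
t 8.13 pos [618.   75.2 108.6] gauge [ 4.5 -2.9] yawx-gx deg 179.78 tilt [ 0.001 -0.   ] F [ 0.38 -1.95  2.14] Fg [ 0.9 -1.8] M [-0.399 -0.134 -0.112] w 0.39 42.4854451417923 q [-0.07  0.64  1.34 -0.    1.17 -1.36]
tool delta mm [4.5 2.9 2.6]
```

View pics/s3.png

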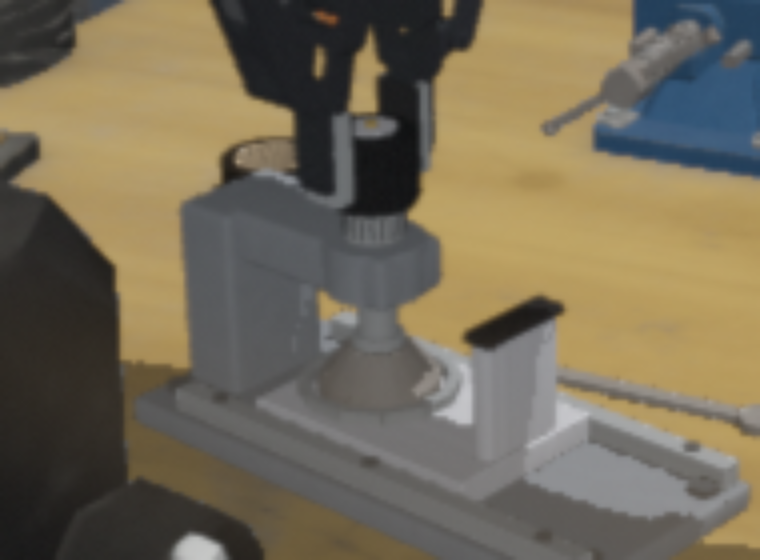

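With the tool held still the torque is -0.11 N m, after a peak of 0.29, so the knob is past its first hump and pulling forward. The picture shows the foot on the burr. At 1.26 rad in total, a second click isn't possible. I'll let go and retreat.

Call:
{"op": "servo_tool", "data": {"commands": [[0,[0,0,0],[0,0,0]],[-0.5,[0,0,0],[0,0,0]],[-1,[0,0,0],[0,0,0]],[-1,[0,0,0],[0,0,0]],[-1,[0,0,0],[0,0,0]],[-1,[0,0,-0.015],[0,0,0]],[-1,[0,0,-0.03],[0,0,0]],[-1,[0,0,-0.03],[0,0,0]],[-1,[0,0,-0.03],[0,0,0]],[-1,[0,0,-0.02],[0,0,0]]]}}

```text
time_s: 9.02
eef_pos: [618.1, 75.7, 236.3]
ee_rot: [0.002, 0.134, 0.991, 0.0]
force: [0.5, 0.4, 0.4]
grip_width: 1.0
grip_force: 0.0
```

```bash
python3 -c "
from h import *
st()
a=capture('side')['pixels'][180:320,210:400,::-1];b=capture('scene')['pixels'][190:350,240:430,::-1]
cv2.imwrite('pics/f.png',np.hstack([cv2.resize(a,(400,400)),cv2.resize(b,(400,400))]))"
```

```text
t 9.02 pos [618.1  75.7 236.3] gauge [ 4.4 -2.5] yawx-gx deg 180.05 tilt [ 0.003 -0.   ] F [0.47 0.42 0.45] Fg [0.3 0.5] M [0.028 0.036 0.097] w 1.0 0.0 q [-0.07  0.53  1.17  0.    1.44 -1.37]
```

View pics/f.png

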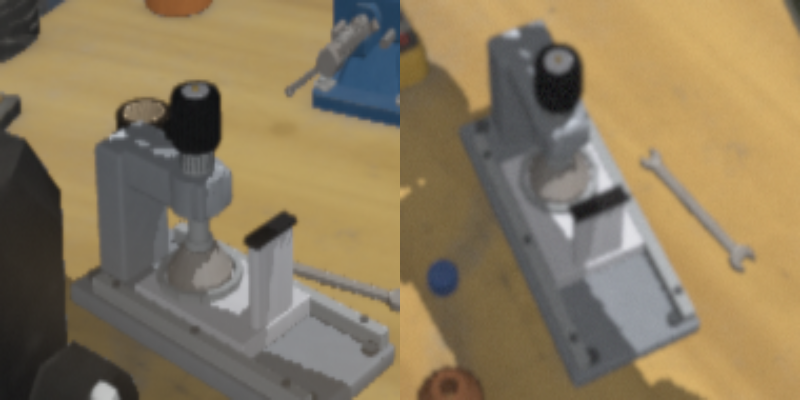

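The final pictures show the carriage home, the foot down on the burr, and the spanner and cap undisturbed with the arm clear. Handing in.

```bash
python3 -c "
from rig import *
print(finish_job())"
```

```text
the job is handed in; nothing more can be done
None
```

I pushed the carriage fully home, turned the knob clockwise to what the wrist torque showed as the first click (about 0.29 dropping to -0.11 N m, sensor noise roughly 0.06), then let go with the foot down on the burr and the spanner and cap undisturbed; the job is handed in, with no verdict returned.

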